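Pin a doubler plate in the tack-welding jig

ROBOT

A 7-joint arm with a two-finger parallel gripper is mounted at the origin on the work surface. World frame = base frame: x ahead of the robot, y to its left, z up, the work surface at z = 0. Lengths are in mm, angles in rad, forces in N, time in s.
With the tool pointing down it reaches from about 400 to 875 mm from the base axis. Payload 4.4 kg.
Tool frame: the origin (TCP) lies midway between the tips of the shut fingers; the grasp point (between the pads) lies ctrl.grip_depth behind it (ctrl.grip_depth is the distance from the TCP to the grasp point, in mm); z points along the fingers, y is the line along which they close (so a half turn about z gives the same grasp; the last joint's range is limited). The gripper opens to 85 mm and grips with 20 to 120 N. Pads are 22 mm wide; open, the fingers measure 114 mm over their backs; the gripper's body (76 mm by 85 mm) begins 54 mm behind the grasp point. The pads swing forward as they close: fully open they stand 13 mm farther back than shut.
Start: joints at [-1.271, 0.628, 0.038, 1.517, -0.027, 0.996, -0.02], TCP at [232.48, 607.018, 231.313] pointing down, gripper open.
Joint ranges: [-3.06, 3.06], [-0.37, 2.12], [-1.25, 1.32], [0.18, 2.47], [-1.1, 4.24], [0.23, 1.98], [-2.94, 2.94]. Speed limits (rad/s): [2.57, 2.57, 3.14, 3.14, 3.14, 3.14, 3.14].

INTERFACE

Orientations are given as [roll, pitch, yaw] about the fixed x, y, z axes, in that order (R = Rz(yaw) Ry(pitch) Rx(roll)).
In Python, from cell import ctrl gives the robot as it stands.
- The arm moves only by the tool carry_out, never from a script. Its argument "deltas" is one flat list of numbers, 7 for each row, row after row: the turn, a rotation vector about the tool's x, y, z in degrees, then the shift along the tool's x, y, z in m, then the closure, from -1 (fully open) to 1 (shut). In form: [wx, wy, wz, dx, dy, dz, claw, wx, wy, wz, dx, dy, dz, claw, ...]. A call has 1 to 12 rows; each row shifts and turns the commanded pose from where the row before left it, along the tool's axes as they then stand; what a row does not reach is not made up. A row lasts 1/8 s, in which the tool goes at most 62.5 mm and 10.7 degrees, less where a joint would pass 70% of its speed; a pose out of reach is approached as far as the arm can. A call with a gripper value outside its range is refused whole. The fingers move at their own pace and stop on an object; the grip force is fixed at half the most. Time passes only in rows, so rows that do not move let the fingers close. It gives the time, the measured TCP pose, the force, the opening and the grip force at its end, in the units of the state.
- ctrl.read_state(): the state, without advancing time (a new reading comes with each control period).
- ctrl.get_image(name): name is "scene" or "side" or "wrist"; returns the picture (384x512x3 uint8, red, green, blue); there is no depth.
- ctrl.calibration(name): a dict with "mtx" (3x3 intrinsics, pixels), "R" (3x3) and "t" (3): a world point X has camera coordinates R X + t. Camera axes: x right, y down, z forward; pixel columns grow to the right and rows downward; lengths in mm; the calibration is good to about 2 mm. A picture is of the moment at which its call begins: read the wrist's pose just before it. calibration takes no time and is no camera call; for the wrist camera it gives the pose at the moment of the call.
- ctrl.finish_job(): hands the job in; it is judged then, once.
The state is a dict: "clock": time; "qpos": joint angles; "qd": joint speeds; "tau": joint torques, N m; "eef_pos": TCP position; "tool_rot": TCP orientation; "force": force on the tool from outside, world axes, zero at the start; "torque": the same for the moment, N m; "width": finger opening in mm; "gripper_force": force on a finger pad.
Only numpy, scipy, OpenCV 4.12 (cv2) and the standard library are available. Lean on these libraries where they do the work, as an engineer would, in place of code of your own. Each camera call takes 0.05 s, during which the arm holds its last target. There are 200 camera calls.

TASK

Get a doubled plate ready for tack welding: lay the loose plate with the large centre hole (not the one with the small hole) flat on the matching plate that already lies on the dark steel jig block, lengthways the same way and with the holes in line. Then take the locating pin with the stout grip from the wooden rack and put it straight down through both plates into the jig, until its collar rests on the top plate, and let go.

Things in the scene. Friction and masses are not known exactly. Their poses are not given: they have to be found in the camera images.
- jig: Fixed dark steel block, 170 x 100 x 45 mm high (x, y, z), with a vertical 31 mm round hole right through its centre. Two rails, 6 mm high and 110 mm long, run along x on its top, 60 mm clear between them. Origin: centre of its underside, on the hole's axis, z up; its top is at z = 45 mm.
- lower_plate: Loose bare steel flat, 120 x 50 x 15 mm (x, y, z), 0.45 to 0.8 kg, with a 30 mm round hole through its centre. It already lies on the jig between the rails, its hole within 4 mm of the jig's, x along the rails within 3 degrees. Origin: centre of its underside, on the hole's axis.
- doubler: Bare steel flat like the lower plate: 120 x 50 x 15 mm (x, y, z), 0.45 to 0.8 kg, 30 mm hole through its centre; half-turn symmetric. Lies flat on the bench at the robot's left (+y), long side roughly along y; grip it across its 50 mm width at the middle. A bystander flat of the same outline there has only a 12 mm hole. Origin: centre of its underside, on the hole's axis.
- pin: Steel pin, 0.27 to 0.5 kg, upright in one of 2 holes of a wooden rack 75 mm high at the right (-y). Origin: on its axis at the collar's underside, which rests on the rack; z up. Collar 44 mm dia, z 0 to 6. Round grip 24 mm dia, z 6 to 51. Shank 20 mm dia to z -48, tapering to 8 mm at z -70. Lifts straight out. The other hole, 100 mm away, has a bystander plug with a thin 10 mm stem, 35 mm tall.
Not all that is in view belongs to the job. Leave any green or pink look-alike of the lower_plate alone.

How it is judged (in metres and radians):
On the way:
1. the doubler lies flat on the lower plate, lengthways the same way, holes in line within 15 mm (horizontal distance between doubler and lower_plate below 0.015 m and z of doubler in the frame of lower_plate between 0.012 and 0.019 m and angle between the x axis of doubler and the x axis of lower_plate, either way round below 0.26 rad and horizontal distance between lower_plate and jig below 0.015 m and z of lower_plate in the frame of jig between 0.042 and 0.049 m), for 0.2 s.
At the end, for the whole second after the job is handed in: Lower plate on the jig, doubler flat on it: holes within 15 mm of each other and of the jig's, long sides within 15 degrees. Pin upright (10 degrees) through both, within 12 mm of the jig hole's axis, collar on the doubler (collar underside 70 to 80 mm above jig underside). At rest (all of step 1 and horizontal distance between pin and jig below 0.012 m and z of pin in the frame of jig between 0.07 and 0.08 m and angle between pin's own z axis and vertical below 0.17 rad and linear speed of each of pin, doubler below 0.02 m/s); the robot touches nothing.
It also fails if it takes over 64 s, if anything falls off the work surface, if the arm or the gripper's body presses on something with over 40 N, if the wrist force passes 120 N, or if a joint passes its speed limit or range.

## Working session

There is one attempt and no reset: what is moved stays moved. The work goes in short steps, Python scripts to look and compute and a tool call to move; the robot and the scene stay as the last step left them, time stands still between calls to the robot, and variables do not carry over. Pictures are saved under pics/ and viewed, at most 10 in all, crops included, and the job is handed in when it is done.

Besides the shell and the picture viewer there is one more tool, called as name(argument=value, ...) on one line, values as JSON. carry_out: Moves the arm, as the interface text tells. Its arguments: {"type":"object","properties":{"deltas":{"type":"array"}},"required":["deltas"]}

```bash
mkdir -p pics; cat > h.py <<'E'
import numpy as np, cv2
from cell import ctrl
def save(n,f):
    im=ctrl.get_image(n); cv2.imwrite('pics/'+f,im[:,:,::-1]); return im
def P(c): return c['mtx']@np.c_[c['R'],np.array(c['t']).ravel()]
def tri(c1,p1,c2,p2):
    X=cv2.triangulatePoints(P(c1),P(c2),np.array(p1,float),np.array(p2,float)).ravel(); return X[:3]/X[3]
def onz(c,p,z):
    R=np.array(c['R']);t=np.array(c['t']).ravel()
    C=-R.T@t; d=R.T@np.linalg.inv(c['mtx'])@np.r_[p,1]; return C+d*(z-C[2])/d[2]
def proj(c,X):
    q=P(c)@np.r_[X,1]; return q[:2]/q[2]
E
python3 - <<'E'
from h import *
ims=[]
for n in ('scene','side','wrist'):
    ims.append(save(n,n+'0.png')); c=ctrl.calibration(n); print(n,np.round(-np.array(c['R']).T@np.array(c['t']).ravel()),np.round(c['mtx'][0],1))
w=np.hstack(ims[:2]); 
cv2.imwrite('pics/all0.png',np.vstack([np.hstack([cv2.resize(i,(400,300)) for i in ims[:2]]),np.hstack([cv2.resize(ims[2],(400,300)),np.zeros((300,400,3),np.uint8)])])[:,:,::-1])
s=ctrl.read_state(); print(s, ctrl.grip_depth)
E
```

```text
scene [1219. -533.  781.] [468.6   0.  250.9]
side [ 347. -750.  824.] [405.    0.  259.4]
wrist [172. 629. 373.] [328.9   0.  260.7]
{'clock': 0.15, 'qpos': array([-1.27083842,  0.62909387,  0.03847859,  1.51809863, -0.02697188,
        0.99633663, -0.0199877 ]), 'qd': array([ 0.00214209, -0.00342244,  0.00028251, -0.00181306, -0.00128722,
        0.00082886,  0.00153777]), 'tau': array([ 1.91475454e-03, -5.63799906e+01,  1.22789249e+00, -1.93650877e+01,
        1.11583405e-02,  7.37608527e-03, -1.82342171e-05]), 'eef_pos': array([232.30485147, 606.57638612, 230.63939923]), 'tool_rot': array([-3.14017546e+00,  4.50604113e-05,  2.77583886e+00]), 'force': array([-0.14414114,  0.43096142,  0.39587301]), 'torque': array([-0.05656767,  0.0743681 , -0.00894049]), 'gripper_force': 0.0, 'width': 85.40372360868079} 18.700000000000003
```

View pics/all0.png

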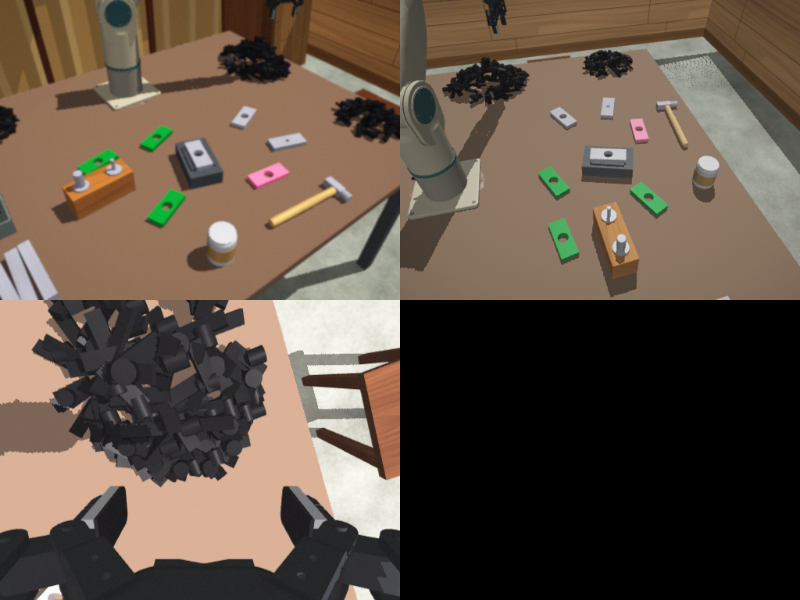

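The top row (scene, side) shows two loose grey plates near scene (311,150) and (367,182). In the side view they are near (209,150) and (266,137). The jig with the lower plate is at scene (253,205), and the rack with a stout and a thin item is at scene (127,240). I'll enlarge these.

```bash
python3 - <<'E'
from h import *
a=cv2.imread('pics/scene0.png');b=cv2.imread('pics/side0.png')
f=lambda i,x,y,w,h,k:cv2.resize(i[y:y+h,x:x+w],None,fx=k,fy=k,interpolation=cv2.INTER_CUBIC)
# plates: scene 280..410 x 125..200 ; side 180..310 x 110..185 ; 
cv2.imwrite('pics/c1.png',np.vstack([np.hstack([f(a,285,130,130,75,3),f(b,185,110,130,75,3)]),
 np.hstack([f(a,215,165,130,90,3),f(b,220,175,130,90,3)])]))
cv2.imwrite('pics/c2.png',np.hstack([f(a,75,190,110,100,3.5),f(b,230,250,110,100,3.5)]))
E
```

```text
(no output)
```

View pics/c1.png

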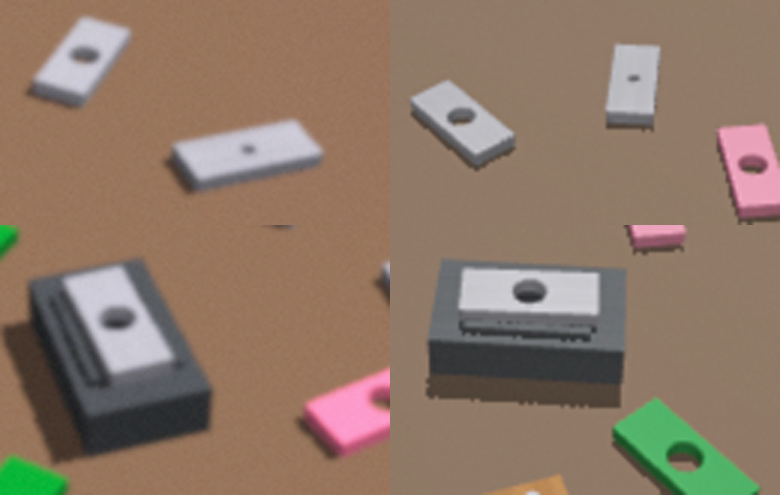

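View pics/c2.png

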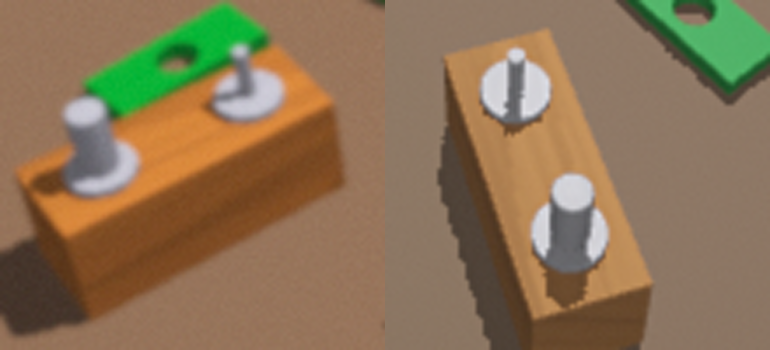

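Grey plates: scene (313,148)/side (209,149) has a large hole, and scene (368,180)/side (266,136) has a tiny one. The large-hole plate is the doubler. Pins: the one with the stout grip is at scene (99,220)/side (283,304). The thin-stem plug at scene (143,204)/side (267,265) is the bystander. The enlarged crops confirm both choices.

```bash
python3 - <<'E'
from h import *
a=ctrl.calibration('scene');b=ctrl.calibration('side')
A=lambda u,v:(285+u/3,130+v/3); B=lambda u,v:(185+(u-390)/3,110+v/3)
J=lambda u,v:(215+u/3,165+(v-225)/3); K=lambda u,v:(220+(u-390)/3,175+(v-225)/3)
R=lambda u,v:(75+u/3.5,190+v/3.5); S=lambda u,v:(230+(u-385)/3.5,250+v/3.5)
for n,p,q in [('dbl hole',A(84,55),B(461,116)),('low hole',J(118,317),K(529,291)),('grip top',R(84,106),S(572,190)),('collar',R(101,168),S(570,237)),('plug collar',R(248,95),S(516,93))]:
    X=tri(a,p,b,q); print(n,X.round(1),'rep',(proj(a,X)-p).round(1),(proj(b,X)-q).round(1))
print('dbl corners'); 
for p in [(82,18),(130,30),(79,98),(34,88)]: print(onz(a,A(*p),15)[:2].round())
for p in [(412,100),(447,82),(513,145),(475,160)]: print(onz(b,B(*p),15)[:2].round())
print('low corners')
for p in [(461,268),(598,270),(600,313),(459,317)]: print(onz(b,K(*p),60)[:2].round())
print('small plate', tri(a,A(248,149),b,B(633,78)).round())
E
```

```text
dbl hole [424.6 264.6   9.9] rep [-0.   0.1] [-0.  -0.1]
low hole [538.4 -28.1  55.6] rep [-0.1  0.2] [-0.1 -0.3]
grip top [ 482.3 -377.5  125.1] rep [-0.2  0.3] [-0.2 -0.5]
collar [ 482.8 -378.3   74.5] rep [-0.3  0.4] [-0.3 -0.7]
plug collar [ 476.6 -278.6   75. ] rep [-0.3  0.4] [-0.2 -0.6]
dbl corners
[381. 301.]
[424. 324.]
[479. 210.]
[443. 187.]
[377. 297.]
[418. 319.]
[469. 199.]
[427. 185.]
low corners
[485.   9.]
[603. -23.]
[590. -73.]
[471. -49.]
small plate [618. 285.  10.]
```

carry_out(deltas=[0, 0, 0, -0.038, -0.0317, 0, -1, 0, 0, 0, -0.038, -0.0317, 0, -1, 0, 0, 0, -0.038, -0.0317, 0, -1, 0, 0, 0, -0.038, -0.0317, 0, -1, 0, 0, 0, -0.038, -0.0317, 0, -1, 0, 0, 0, -0.038, -0.0317, 0, -1, 0, 0, 0, -0.038, -0.0317, 0.015, -1, 0, 0, 0, -0.038, -0.0317, 0.015, -1, 0, 0, 10.5, 0, 0, 0, -1, 0, 0, 10.5, 0, 0, 0, -1, 0, 0, 10.5, 0, 0, 0, -1, 0, 0, 10.5, 0, 0, 0, -1])

```text
clock: 1.65
eef_pos: [425.5, 261.3, 201.2]
tool_rot: [-3.141, -0.0, 2.037]
force: [-0.9, 0.7, 0.5]
width: 85.4
gripper_force: 0.0
```

carry_out(deltas=[0, 0, 0, 0, 0, 0, -1, 0, 0, 0, 0, 0, 0, -1])

```text
clock: 1.9
eef_pos: [425.5, 261.5, 201.2]
tool_rot: [-3.141, -0.0, 2.046]
force: [0.4, 0.8, -0.4]
width: 85.4
gripper_force: 0.0
```

```bash
python3 - <<'E'
from h import *
s=ctrl.read_state(); c=ctrl.calibration('wrist'); im=save('wrist','w1.png'); np.savez('w1.npz',**{k:np.array(c[k]) for k in('mtx','R','t')})
print(s['eef_pos'],s['tool_rot'],s['qpos'].round(2),s['clock'])
E
```

```text
[425.53136725 261.54037727 201.22155054] [-3.14139640e+00 -3.08850066e-05  2.04601760e+00] [-0.79  0.47  0.26  1.97 -0.17  0.73  0.05] 1.9
```

View pics/w1.png

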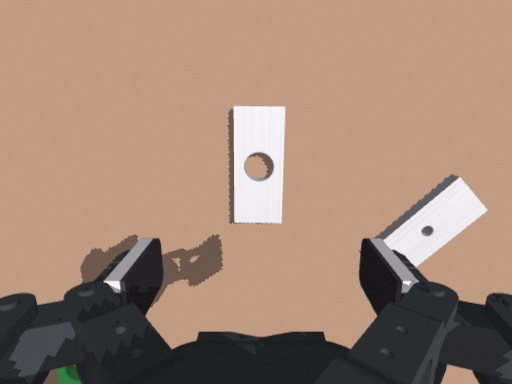

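The wrist view shows the doubler with its corners at (234,107), (285,107), (282,222) and (235,222) and its hole at (259,166). The small-hole plate is off to the right at (427,231).

```bash
python3 - <<'E'
from h import *
c=np.load('w1.npz'); a=ctrl.calibration('scene'); b=ctrl.calibration('side')
q=[onz(c,p,15)[:2] for p in [(234,107),(285,107),(282,222),(235,222)]]
print(np.round(q,1), np.mean(q,0).round(1), 'hole',onz(c,(259,166),15).round(1))
L=q[0]+q[1]-q[2]-q[3]; print('long yaw',np.degrees(np.arctan2(L[1],L[0])), 'tool yaw',np.degrees(2.046))
print('heights',tri(a,(313,148.3),c,(259,166)).round(1),tri(b,(208.7,148.7),c,(259,166)).round(1))
print('tip pads', proj(c,[425,261,15]))
E
```

```text
[[375.8 302.2]
 [419.8 324.7]
 [473.2 218.7]
 [428.7 195.9]] [424.4 260.4] hole [423.9 261.4  15. ]
long yaw 116.60706909200603 tool yaw 117.22716488376642
heights [425.6 262.3  11.9] [424.3 261.   12.3]
tip pads [259.80152766 166.88216107]
```

carry_out(deltas=[0, 0, 0.6, 0.0007, -0.0013, 0.045, -1, 0, 0, 0, 0, 0, 0.045, -1, 0, 0, 0, 0, 0, 0.045, -1, 0, 0, 0, 0, 0, 0.04, -1, 0, 0, 0, 0, 0, 0.018, -1, 0, 0, 0, 0, 0, 0.009, -1, 0, 0, 0, 0, 0, 0, -1, 0, 0, 0, 0, 0, 0, 1, 0, 0, 0, 0, 0, 0, 1, 0, 0, 0, 0, 0, 0, 1, 0, 0, 0, 0, 0, 0, 1, 0, 0, 0, 0, 0, 0, 1])

```text
clock: 3.45
eef_pos: [423.9, 261.6, 0.4]
tool_rot: [3.141, -0.0, 2.033]
force: [-1.9, -1.0, 7.9]
width: 48.0
gripper_force: 62.0
```

carry_out(deltas=[0, 0, 0, 0, 0, 0, 1, 0, 0, 0, 0, 0, 0, 1, 0, 0, 0, 0, 0, 0, 1])

```text
clock: 3.82
eef_pos: [423.9, 261.5, 0.4]
tool_rot: [3.142, -0.0, 2.033]
force: [-1.2, -0.9, 7.7]
width: 48.6
gripper_force: 62.0
```

carry_out(deltas=[0, 0, 0, 0, 0, -0.02, 1, 0, 0, 0, 0, 0, -0.045, 1, 0, 0, 0, 0, 0, -0.045, 1, 0, 0, 0, 0, 0, -0.045, 1, 0, 0, 0, 0, 0, -0.045, 1, 0, 0, 0, -0.03, 0.005, 0, 1, 0, 0, 0, -0.045, 0.0077, 0, 1, 0, 0, 0, -0.045, 0.0077, 0, 1, 0, 0, 0, -0.045, 0.0077, 0, 1, 0, 0, 0, -0.045, 0.0077, 0, 1, 0, 0, 0, -0.045, 0.0077, 0, 1, 0, 0, 0, -0.045, 0.0077, 0, 1])

```text
clock: 5.32
eef_pos: [603.1, 14.7, 198.6]
tool_rot: [-3.14, -0.001, 2.033]
force: [0.9, 1.2, -5.7]
width: 48.4
gripper_force: 65.9
```

carry_out(deltas=[0, 0, 0, -0.045, 0.0077, 0, 1, 0, 0, 0, -0.045, 0.0077, 0, 1, 0, 0, -9.9, 0, 0, 0, 1, 0, 0, -9.9, 0, 0, 0, 1, 0, 0, -9.9, 0, 0, 0, 1, 0, 0, -9.9, 0, 0, 0, 1, 0, 0, -9.9, 0, 0, 0, 1, 0, 0, 0, 0, 0, 0, 1, 0, 0, 0, 0, 0, 0, 1, 0, 0, 0, 0, 0, 0, 1])

```text
clock: 6.58
eef_pos: [657.2, -58.0, 199.1]
tool_rot: [-3.141, -0.001, 2.895]
force: [0.6, -0.9, -5.8]
width: 48.1
gripper_force: 65.9
```

```bash
python3 - <<'E'
from h import *
s=ctrl.read_state(); c=ctrl.calibration('wrist'); im=save('wrist','w2.png'); np.savez('w2.npz',**{k:np.array(c[k]) for k in('mtx','R','t')})
print(s['eef_pos'],s['tool_rot'],s['qpos'].round(2),s['clock'],s['force'],s['width'])
E
```

```text
[657.18274901 -58.0089817  199.0669259 ] [-3.14126025e+00 -5.78673064e-04  2.89475602e+00] [ 0.03  0.68  0.03  1.52 -0.02  0.95  1.39] 6.575 [ 0.55000512 -0.8976308  -5.8304548 ] 48.06778846491128
```

View pics/w2.png

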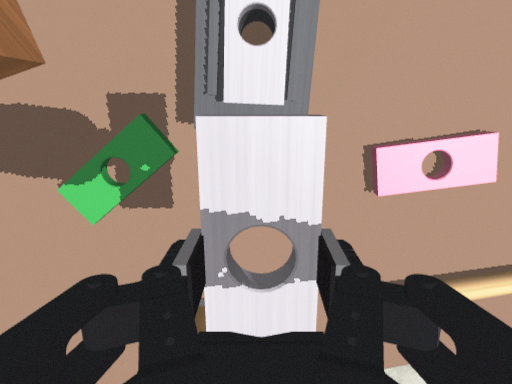

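The wrist view shows the held doubler, with front corners at (197,116) and (326,116) and its hole at about (262,257). Ahead of it is the lower plate: hole rim at (257,25), near edge from (224,103) to (285,104). I'll check for tilt of the held plate.

```bash
python3 - <<'E'
from h import *
from scipy.spatial.transform import Rotation as Ro
c=np.load('w2.npz'); a=ctrl.calibration('scene'); b=ctrl.calibration('side')
im=cv2.imread('pics/w2.png')
cv2.imwrite('pics/c3.png',cv2.resize(im[0:345,180:345],None,fx=1.7,fy=1.7,interpolation=cv2.INTER_CUBIC))
cw=-c['R'].T@c['t'].ravel(); print('cam',cw.round(1), 'fwd',c['R'][2].round(3))
T=np.array([657.2,-58,199.07]); y=2.8948; X=np.array([np.cos(y),np.sin(y),0]); Y=np.array([np.sin(y),-np.cos(y),0])
for dz in (0,14.6):
  print(dz,[proj(c,T+[0,0,dz]+60*X*i+25*Y*j).round(0).tolist() for i,j in((1,-1),(1,1),(0,0),(-1,1),(-1,-1))])
print('low hole',onz(c,(257,25),60).round(1), tri(a,(254.3,195.7),c,(257,25)).round(1),tri(b,(266.3,197),c,(257,25)).round(1))
e=[onz(c,p,60)[:2] for p in [(224,103),(285,104),(225,10),(291,10)]]; print(np.round(e,1)); 
f=lambda d:np.degrees(np.arctan2(d[1],d[0])); print(f(e[2]-e[0]),f(e[3]-e[1]),f(e[1]-e[0])-90, 'tool',np.degrees(y))
E
```

```text
cam [594.1 -42.7 341.7] fwd [ 0.252 -0.063 -0.966]
0 [[203.0, 113.0], [321.0, 113.0], [262.0, 244.0], [310.0, 351.0], [214.0, 351.0]]
14.6 [[196.0, 114.0], [328.0, 114.0], [262.0, 258.0], [315.0, 373.0], [209.0, 373.0]]
low hole [538.  -31.3  60. ] [538.8 -29.5  57.4] [537.7 -31.3  57.8]
[[588.5 -72.5]
 [601.7 -23.6]
 [521.7 -52.7]
 [534.2  -3.2]]
163.51148192959377 163.12703506169248 -15.10631233982518 tool 165.8598225344707
```

View pics/c3.png

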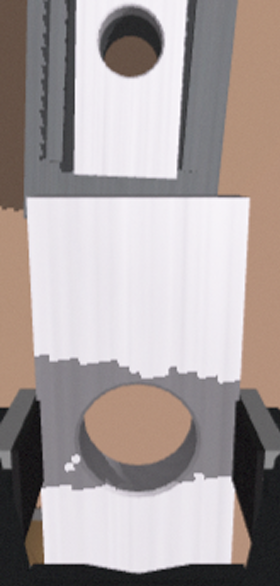

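The held doubler lies flat in the grip and centred, as predicted at (262,258). The lower plate's hole is at about (538, -31), yaw about 164°.

carry_out(deltas=[0, 0, 0.6, 0.0407, -0.001, 0, 1, 0, 0, 0.6, 0.0407, -0.001, 0, 1, 0, 0, 0.6, 0.0407, -0.001, 0, 1, 0, 0, 0, 0, 0, 0, 1, 0, 0, 0, 0, 0, 0.04, 1, 0, 0, 0, 0, 0, 0.04, 1, 0, 0, 0, 0, 0, 0.03, 1, 0, 0, 0, 0, 0, 0.015, 1, 0, 0, 0, 0, 0, 0.008, 1, 0, 0, 0, 0, 0, 0, 1, 0, 0, 0, 0, 0, 0, 1])

```text
clock: 8.0
eef_pos: [539.5, -30.1, 67.3]
tool_rot: [3.141, 0.002, 2.865]
force: [-0.6, 0.5, -5.9]
width: 48.6
gripper_force: 65.8
```

carry_out(deltas=[0, 0, 0, 0.0012, -0.0014, 0.003, 1, 0, 0, 0, 0, 0, 0.002, 1, 0, 0, 0, 0, 0, 0.001, 1, 0, 0, 0, 0, 0, 0, 1])

```text
clock: 8.5
eef_pos: [537.0, -31.1, 60.5]
tool_rot: [-3.142, -0.0, 2.865]
force: [-0.4, 0.5, -2.3]
width: 48.4
gripper_force: 66.2
```

carry_out(deltas=[0, 0, 0, 0, 0, 0, -1, 0, 0, 0, 0, 0, 0, -1, 0, 0, 0, 0, 0, 0, -1, 0, 0, 0, 0, 0, 0, -1, 0, 0, 0, 0, 0, 0, -1, 0, 0, 0, 0, 0, -0.02, -1, 0, 0, 0, 0, 0, -0.04, -1, 0, 0, 0, 0, 0, -0.04, -1, 0, 0, 0, 0, 0, -0.04, -1, 0, 0, 0, 0, 0, 0, -1, 0, 0, 0, 0, 0, 0, -1])

```text
clock: 9.88
eef_pos: [536.5, -31.1, 199.8]
tool_rot: [-3.141, -0.001, 2.865]
force: [-0.4, -0.8, 0.7]
width: 85.6
gripper_force: 0.0
```

```bash
python3 - <<'E'
from h import *
s=ctrl.read_state(); c=ctrl.calibration('wrist'); im=save('wrist','w3.png'); np.savez('w3.npz',**{k:np.array(c[k]) for k in('mtx','R','t')})
print(s['eef_pos'],s['tool_rot'],s['qpos'].round(2),s['clock'],s['force'],s['width'])
i=save('side','s3.png'); j=save('scene','sc3.png')
f=lambda i,x,y,w,h,k:cv2.resize(i[y:y+h,x:x+w],(int(w*k),int(h*k)),interpolation=cv2.INTER_CUBIC)
cv2.imwrite('pics/c4.png',np.hstack([f(im,140,0,240,300,2),f(i,220,170,100,187,3.2)[:600]])[:,:,::-1] if 0 else np.hstack([f(im,150,40,220,220,2.2),np.vstack([f(i,225,170,110,80,3.025),f(j,215,160,110,80,3.025)])])[:,:,::-1])
E
```

```text
[536.48822213 -31.0530663  199.82125992] [-3.14139668e+00 -8.66700229e-04  2.86483108e+00] [-0.02  0.51  0.03  1.87 -0.02  0.77  1.32] 9.875 [-0.40655345 -0.82632398  0.68209591] 85.57152587925361
```

View pics/c4.png

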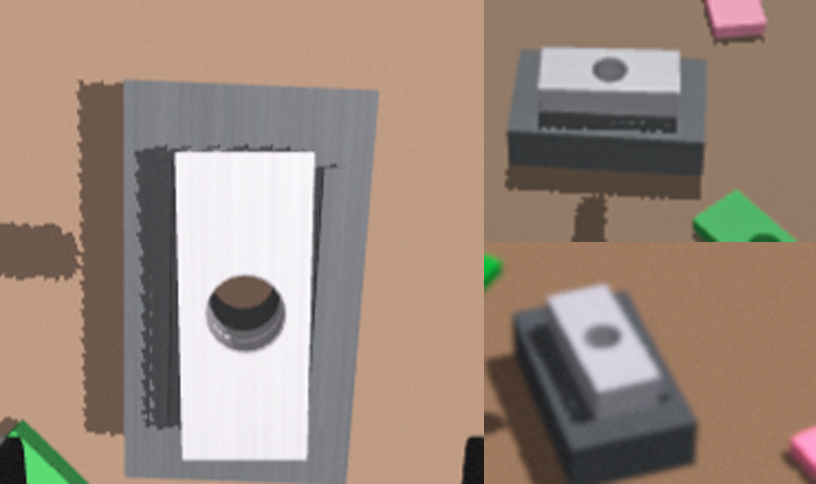

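The doubler lies square and flat on the lower plate, with its hole rim centred at wrist (262,183) and the holes stacked in line. Next, the pin.

carry_out(deltas=[0, 0, 0, -0.0062, -0.0498, -0.005, -1, 0, 0, 0, -0.0062, -0.0498, -0.005, -1, 0, 0, 0, -0.0062, -0.0498, -0.005, -1, 0, 0, 0, -0.0062, -0.0498, -0.005, -1, 0, 0, 0, -0.0062, -0.0498, -0.005, -1, 0, 0, 0, -0.0062, -0.0498, -0.005, -1, 0, 0, 0, -0.0062, -0.0498, 0, -1, 0, 0, 10.1, 0, 0, 0, -1, 0, 0, 10.1, 0, 0, 0, -1, 0, 0, 10.1, 0, 0, 0, -1, 0, 0, 10.1, 0, 0, 0, -1, 0, 0, 10.1, 0, 0, 0, -1])

```text
clock: 11.52
eef_pos: [483.0, -377.9, 228.9]
tool_rot: [-3.14, -0.002, 1.978]
force: [1.0, -0.2, 0.5]
width: 85.0
gripper_force: 0.0
```

carry_out(deltas=[0, 0, 10.1, 0, 0, 0, -1, 0, 0, 10.1, 0, 0, 0, -1, 0, 0, 0, 0, 0, 0, -1, 0, 0, 0, 0, 0, 0, -1, 0, 0, 0, 0, 0, 0, -1])

```text
clock: 12.15
eef_pos: [483.4, -378.3, 230.1]
tool_rot: [-3.141, -0.0, 1.632]
force: [0.9, 0.2, -0.0]
width: 85.3
gripper_force: 0.0
```

```bash
python3 - <<'E'
from h import *
s=ctrl.read_state(); c=ctrl.calibration('wrist'); im=save('wrist','w4.png'); np.savez('w4.npz',**{k:np.array(c[k]) for k in('mtx','R','t')})
print(s['eef_pos'],s['tool_rot'],s['qpos'].round(2),s['clock'],s['force'],s['width'])
c3=np.load('w3.npz'); W=lambda u,v:(150+u/2.2,40+v/2.2)
print('dbl hole',onz(c3,W(246,314),75).round(1))
e=[onz(c3,W(*p),45)[:2] for p in [(124,80),(378,91),(125,476)]]; print('jig',np.round(e,1))
u=(e[1]-e[0]); m=(e[0]+e[1])/2; L=(e[2]-e[0]); n=np.array([u[1],-u[0]])/np.linalg.norm(u); n*=np.sign(n@L); print('width',np.linalg.norm(u),'jig hole',(m+85*n).round(1))
d=[onz(c3,W(*p),75)[:2] for p in [(176,153),(315,153),(307,460),(182,460)]]; print('dbl centre',np.mean(d,0).round(1))
E
```

```text
[ 483.40572924 -378.26522686  230.05111263] [-3.14133446e+00 -3.62656329e-04  1.63234774e+00] [ 0.38  0.6   0.38  1.63 -0.26  0.96  0.92] 12.15 [ 0.85610001  0.15579804 -0.04399669] 85.3109336793283
dbl hole [538. -31.  75.]
jig [[ 441.7  -52.9]
 [ 472.9   41.4]
 [ 602.5 -105.8]]
width 99.30523478418905 jig hole [538.  -32.4]
dbl centre [538.3 -31.5]
```

View pics/w4.png

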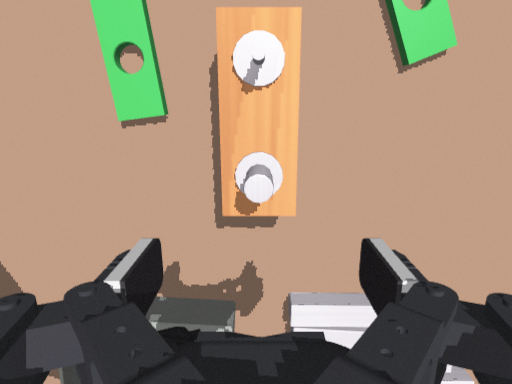

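The wrist view shows the stout grip's top at (259,189) and its collar at (259,176). The thin plug is well ahead at (259,58), so the fingers can close across the rack.

```bash
python3 - <<'E'
from h import *
c=np.load('w4.npz'); a=ctrl.calibration('scene'); b=ctrl.calibration('side')
print('top',onz(c,(259,189),126).round(1),'collar',onz(c,(259,176),81).round(1))
print(tri(a,(99,220.3),c,(259,189)).round(1),tri(b,(283.4,304.3),c,(259,189)).round(1))
print('bins',onz(c,(320,300),0).round(),onz(c,(190,305),0).round())
print(proj(c,[483.4,-378.3,126]))
E
```

```text
top [ 482.6 -379.6  126. ] collar [ 482.4 -379.4   81. ]
[ 483.2 -377.8  126.8] [ 482.3 -379.4  126.6]
bins [ 571. -556.    0.] [ 404. -574.    0.]
[260.17594649 187.39911995]
```

carry_out(deltas=[0, 0, 0, -0.0009, -0.001, 0.04, -1, 0, 0, 0, 0, 0, 0.04, -1, 0, 0, 0, 0, 0, 0.04, -1, 0, 0, 0, 0, 0, 0.016, -1, 0, 0, 0, 0, 0, 0.006, -1, 0, 0, 0, 0, 0, 0, -1, 0, 0, 0, 0, 0, 0, 1, 0, 0, 0, 0, 0, 0, 1, 0, 0, 0, 0, 0, 0, 1, 0, 0, 0, 0, 0, 0, 1, 0, 0, 0, 0, 0, 0, 1, 0, 0, 0, 0, 0, 0, 1])

```text
clock: 13.7
eef_pos: [482.4, -379.3, 88.8]
tool_rot: [3.142, -0.0, 1.631]
force: [-1.8, 1.1, 6.0]
width: 22.7
gripper_force: 58.5
```

carry_out(deltas=[0, 0, 0, 0, 0, 0, 1, 0, 0, 0, 0, 0, 0, 1, 0, 0, 0, 0, 0, 0, 1])

```text
clock: 14.08
eef_pos: [482.4, -379.3, 88.8]
tool_rot: [3.142, -0.0, 1.631]
force: [-1.1, 0.7, 5.2]
width: 22.6
gripper_force: 58.5
```

carry_out(deltas=[0, 0, 0, 0, 0, -0.02, 1, 0, 0, 0, 0, 0, -0.03, 1, 0, 0, 0, 0, 0, -0.04, 1, 0, 0, 0, 0, 0, -0.04, 1, 0, 0, 0, 0, 0, -0.015, 1, 0, 0, 0, 0, 0, 0, 1])

```text
clock: 14.82
eef_pos: [482.6, -379.0, 232.9]
tool_rot: [3.141, -0.0, 1.631]
force: [-0.5, 0.0, -5.4]
width: 22.7
gripper_force: 59.5
```

carry_out(deltas=[0, 0, 0, 0.028, 0.0064, 0, 1, 0, 0, 0, 0.043, 0.0095, 0, 1, 0, 0, 0, 0.043, 0.0095, 0, 1, 0, 0, 0, 0.043, 0.0095, 0, 1, 0, 0, 0, 0.043, 0.0095, 0, 1, 0, 0, 0, 0.043, 0.0095, 0, 1, 0, 0, 0, 0.043, 0.0095, 0, 1, 0, 0, 0, 0.043, 0.0095, 0, 1, 0, 0, 0, 0.015, 0.0035, 0, 1, 0, 0, 0, 0, 0, 0, 1, 0, 0, 0, 0, 0, 0, 1, 0, 0, 0, 0, 0, 0, 1])

```text
clock: 16.32
eef_pos: [537.9, -33.2, 233.2]
tool_rot: [-3.141, 0.001, 1.628]
force: [-0.5, -0.6, -4.8]
width: 23.0
gripper_force: 59.3
```

```bash
python3 - <<'E'
from h import *
s=ctrl.read_state(); c=ctrl.calibration('wrist'); im=save('wrist','w5.png'); np.savez('w5.npz',**{k:np.array(c[k]) for k in('mtx','R','t')})
print(s['eef_pos'],s['tool_rot'],s['clock'],s['force'],s['width'])
T=s['eef_pos']
for d in (-13.8,-61.8,-83.8): print(d,proj(c,T+[0,0,d]).round(1))
print('hole expected',proj(c,[538,-31.3,75]).round(1))
i=save('side','s5.png'); j=save('scene','sc5.png')
a=ctrl.calibration('scene');b=ctrl.calibration('side'); print(proj(b,T),proj(b,T+[0,0,-83.8]),proj(a,T),proj(a,T+[0,0,-83.8]))
f=lambda i,x,y,w,h,k:cv2.resize(i[y:y+h,x:x+w],(int(w*k),int(h*k)),interpolation=cv2.INTER_CUBIC)
cv2.imwrite('pics/c5.png',np.hstack([f(im,150,80,200,200,2.2),np.vstack([f(i,205,105,130,110,2),f(j,190,105,130,110,2)])])[:,:,::-1])
E
```

```text
[537.85014431 -33.24363525 233.15740513] [-3.14117641e+00  8.42874289e-04  1.62784080e+00] 16.325 [-0.52198971 -0.63454043 -4.77196127] 22.990148468620262
-13.8 [260.1 232.1]
-61.8 [260.2 203.7]
-83.8 [260.2 194.4]
hole expected [260.5 170.5]
[267.34386575 145.04613305] [266.92422208 171.73998986] [252.77429485 133.31355603] [252.55065488 164.89975407]
```

View pics/c5.png

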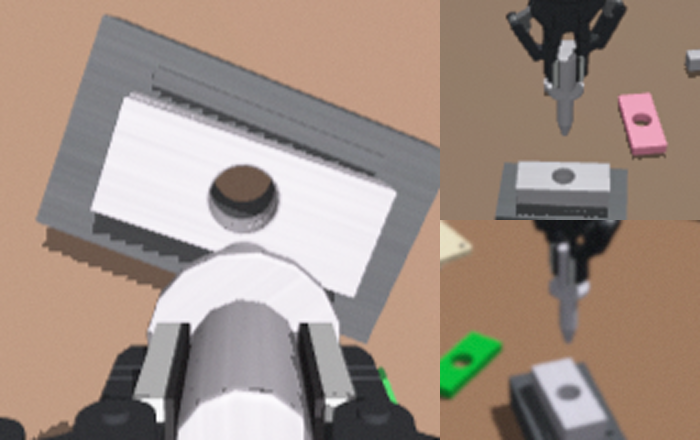

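The pin hangs upright. Its tip is at side (267.5,171.5), within 1 px of the prediction, and the hole is at wrist (260.5,169.5) as expected. I'll lower it.

carry_out(deltas=[0, 0, 0, 0.0019, 0.0001, 0, 1, 0, 0, 0, 0, 0, 0.03, 1, 0, 0, 0, 0, 0, 0.03, 1, 0, 0, 0, 0, 0, 0.015, 1, 0, 0, 0, 0, 0, 0.015, 1, 0, 0, 0, 0, 0, 0, 1])

```text
clock: 17.23
eef_pos: [537.8, -29.3, 142.7]
tool_rot: [-3.14, -0.0, 1.631]
force: [-0.7, -0.3, -4.3]
width: 22.6
gripper_force: 59.3
```

carry_out(deltas=[0, 0, 0, 0, 0, 0.015, 1, 0, 0, 0, 0, 0, 0.015, 1, 0, 0, 0, 0, 0, 0.01, 1, 0, 0, 0, 0, 0, 0.006, 1, 0, 0, 0, 0, 0, 0, 1])

```text
clock: 17.85
eef_pos: [537.9, -29.4, 96.8]
tool_rot: [-3.141, -0.0, 1.631]
force: [-0.1, -0.3, -5.4]
width: 22.8
gripper_force: 59.5
```

Free of contact, about 8 mm left; I'll recentre 1.5 mm and lower to touch.

carry_out(deltas=[0, 0, 0, -0.0015, 0, 0.003, 1, 0, 0, 0, 0, 0, 0.002, 1, 0, 0, 0, 0, 0, 0.0015, 1, 0, 0, 0, 0, 0, 0, 1])

```text
clock: 18.35
eef_pos: [538.2, -30.8, 90.8]
tool_rot: [-3.142, -0.0, 1.631]
force: [0.3, -0.4, -5.2]
width: 22.8
gripper_force: 59.5
```

carry_out(deltas=[0, 0, 0, 0, 0, 0.001, 1, 0, 0, 0, 0, 0, 0.001, 1, 0, 0, 0, 0, 0, 0, 1])

```text
clock: 18.73
eef_pos: [538.3, -30.9, 88.8]
tool_rot: [3.142, -0.0, 1.631]
force: [-0.4, 0.1, -3.0]
width: 22.5
gripper_force: 59.9
```

carry_out(deltas=[0, 0, 0, 0, 0, 0, -1, 0, 0, 0, 0, 0, 0, -1, 0, 0, 0, 0, 0, 0, -1, 0, 0, 0, 0, 0, 0, -1, 0, 0, 0, 0, 0, 0, -1, 0, 0, 0, 0, 0, 0, -1, 0, 0, 0, 0, 0, -0.02, -1, 0, 0, 0, 0, 0, -0.04, -1, 0, 0, 0, 0, 0, -0.045, -1, 0, 0, 0, 0, 0, -0.045, -1, 0, 0, 0, 0, 0, 0, -1, 0, 0, 0, 0, 0, 0, -1])

```text
clock: 20.23
eef_pos: [537.7, -30.6, 238.3]
tool_rot: [-3.141, -0.0, 1.631]
force: [0.2, 0.5, -0.4]
width: 85.4
gripper_force: 0.0
```

```bash
python3 - <<'E'
from h import *
s=ctrl.read_state(); c=ctrl.calibration('wrist'); im=save('wrist','w6.png')
print(s['eef_pos'],s['clock'],s['width'],'collar top exp',proj(c,[538,-31.3,81]).round(1),'grip top exp',proj(c,[538,-31.3,126]).round(1))
i=save('side','s6.png'); j=save('scene','sc6.png')
b=ctrl.calibration('side');a=ctrl.calibration('scene')
print([proj(k,[538,-31.3,z]).round(1).tolist() for k in(b,a) for z in(75,126)])
f=lambda i,x,y,w,h,k:cv2.resize(i[y:y+h,x:x+w],(int(w*k),int(h*k)),interpolation=cv2.INTER_CUBIC)
cv2.imwrite('pics/c6.png',np.hstack([f(im,150,80,200,200,2.2),np.vstack([f(i,205,145,130,110,2),f(j,190,145,130,110,2)])])[:,:,::-1])
E
```

```text
[537.72948179 -30.61467015 238.3356149 ] 20.225 85.4114501267071 collar top exp [260.5 173.6] grip top exp [260.6 185.6]
[[266.5, 192.4], [266.7, 178.1], [253.1, 190.0], [253.2, 172.9]]
```

View pics/c6.png

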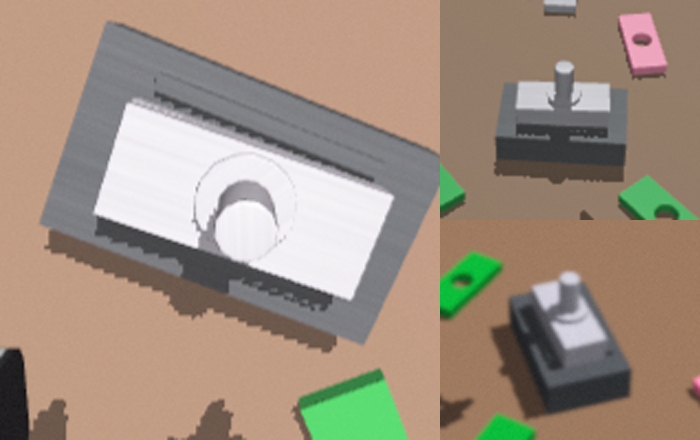

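The pin stands upright with its collar on the doubler: grip top at wrist (261.6,185), expected (260.6,185.6). The gripper is clear.

```bash
python3 -c "
from cell import ctrl
print(ctrl.finish_job())"
```

```text
the job is handed in; nothing more can be done
None
```

The job is handed in at about 20 s of the 64 s allowed: the last pictures show the doubler flat on the lower plate with the holes in line, the stout-grip pin upright through both with its collar on the doubler, and the gripper clear, but the hand-in returned no verdict.

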